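# Cap the sensor and index its slide one hole towards the receiver

### The arm

A 6-joint arm with a two-finger parallel gripper is mounted at the origin on the work surface. World frame = base frame: x ahead of the robot, y to its left, z up, the work surface at z = 0. Lengths are in mm, angles in degrees, forces in N, time in s.
With the tool pointing down it reaches from about 350 to 950 mm from the base axis. Payload 17.4 kg.
Tool frame: the origin (TCP) lies on the centre line of the jaws, within the pads' length; the fingertips stand 17 mm ahead of it and the grasp point (between the pads) lies 2 mm behind it; z points along the fingers, y is the line along which they close (so a half turn about z gives the same grasp; the last joint's range is limited). The gripper opens to 93 mm and grips with 3 to 60 N. Pads are 15 mm wide; open, the fingers measure 128 mm over their backs; the gripper's body (75 mm by 188 mm) begins 65 mm behind the grasp point.
Start: joints at [66.589, 6.646, 82.598, -0, 90.757, -2.166], TCP at [244.602, 629.128, 198.546] pointing down, gripper open.
Joint ranges: [-162.19, 162.19], [-47.58, 125.68], [4.15, 143.07], [-65.23, 245.23], [0.69, 171.88], [-170.13, 170.13]. Speed limits (degrees/s): [108.29, 108.29, 127.2, 180, 180, 180].

### API

Orientations are given as a 3x3 rotation matrix whose columns are the frame's x, y, z axes.
In Python, from plant import env, cams, ticket gives the robot as it stands. The module is installed in compiled form; this text tells all that it offers.
- The arm moves only by the tool move_arm, never from a script. Its argument "increments" is a list of rows, each an object of numbers: "x", "y", "z": the shift along the tool's x, y, z in m; "yaw": the turn about the tool's z in rad; "hand": the finger opening in m, from 0 to 0.093. A call has exactly 8 rows; each row is the pose to reach, as a shift and turn from the pose commanded when the call began, along the tool's axes at that moment; what a row does not reach only later rows make up. A row lasts 1/8 s, in which the tool goes at most 62.5 mm and 10.7 degrees, less where a joint would pass 70% of its speed; a pose out of reach is approached as far as the arm can. A call with a gripper value outside its range is refused whole. The fingers move at their own pace and stop on an object; "grip_force" is the grip in N (left out, the last holds). Time passes only in rows, so rows that repeat a pose let the fingers close, or fill a call up. It gives the time, the measured TCP pose, the force, the opening and the grip force at its end, in the units of the state.
- env.get_obs(): the state, without advancing time (a new reading comes with each control period).
- cams.snapshot(name): name is "scene" or "top" or "wrist"; returns (picture, depth): 420x560x3 uint8, blue, green, red; 420x560 float32, mm along the optical axis (not along the pixel's ray), 0 where there is no reading.
- cams.camera_info(name): a dict with "fx", "fy", "cx", "cy" (pixels), "cam_to_world" (4x4, takes a point from camera to world coordinates). Camera axes: x right, y up, looking along -z (the intrinsics and any distortion apply to the point x, -y, -z); pixel columns grow to the right and rows downward; lengths in mm; the calibration is good to about 2 mm. A picture is of the moment at which its call begins: read the wrist's pose just before it. camera_info takes no time and is no camera call; for the wrist camera it gives the pose at the moment of the call.
- ticket.hand_in(): hands the job in; it is judged then, once.
The state is a dict: "time": time; "joint_positions": joint angles; "qd": joint speeds; "joint_efforts": joint torques, N m; "ee_pos": TCP position; "eef_rot": TCP orientation; "wrist_force": force on the tool from outside, world axes, zero at the start; "wrist_torque": the same for the moment, N m; "gripper_width": finger opening in mm; "finger_force": force on a finger pad.
Only numpy, scipy, OpenCV 4.12 (cv2) and the standard library are available. Lean on these libraries where they do the work, as an engineer would, in place of code of your own. Each camera call takes 0.05 s, during which the arm holds its last target. There are 200 camera calls.

### The job

Close up the loaded sensor by setting the loose shielding cap fully down in the round nest on the blue carriage and letting go of it; only then pull up the red lock plunger, slide the carriage exactly one hole along the rail towards the white receiver, and let the pin drop fully home in that hole. Finish while still holding the red knob, with the pin fully engaged: do not let go at the end. Leave the phone, meter, mouse, mug and spare sensor where they are.

Things in the scene. Friction and masses are not known exactly. Their poses are not given: they have to be found in the camera images.
- rail: grey base plate of the indexing slide, 200 (its x) by 350 (its y) by 12 mm, fixed to the table; origin at the centre of its underside. The carriage slides along its y axis. An aluminium index bar along y at x = -45 mm has five holes, 13 mm wide, at y = -80, -40, 0, 40 and 80 mm (40 mm pitch)
- carriage (a joint): position of the blue carriage along the slide's y in m: about 0 at the start (pin in the middle hole), positive towards the plate's +y, travel -0.085 to 0.085, 1.5 N of friction and light damping. Carriage plate 175 (x) by 90 mm (y), its top 42 mm above the table; it carries the nest and the lock plunger
- plunger (a joint): height in m by which the plunger is pulled: 0 = pin fully home, 0.018 = end of the pull. The pin (10 mm wide, round nose) reaches 12 mm into a hole: it is clear above 0.012, and rests on the bar at 0.012 between holes. A spring pulls it down with 6 N at 0, 10 N at the top; over a hole it drops in by itself
- knob: red round knob of the lock plunger, 26 mm wide, 24 mm tall, axis vertical, at x = -45 mm on the slide; rises with the plunger and moves sideways with the carriage. Origin at the centre of its underside, 60 mm above the table when the pin is home; 4 mm under it is a steel boss 26 mm wide
- nest_rim (a point): centre of the mouth of the round aluminium nest cup on the carriage, at rim height, 70 mm above the table; 87 mm from the knob's axis on the slide's +x side. Cup 76 mm outside, 68 mm inside diameter, 28 mm tall; the black octagonal sensor lies in it, its top 10 mm below the rim. Axes as rail
- cap: loose shielding cap, 150 g: aluminium disc 82 mm wide, 6 mm thick; under it a round plug 60 mm wide, 8 mm deep, chamfered; on top a black round grip 24 mm wide, 24 mm tall. Origin: centre of the plug's underside (disc's underside 8 mm, grip 14 to 38 mm above it). Starts plug down on the table, left or right of the slide. Seated, the disc rests on the nest's rim, origin 8 mm below nest_rim
- receiver: white box 90 x 30 x 50 mm with two stub antennas 30 mm tall (80 mm in all) and a green top patch, fixed on one end of the base plate, at y = +157 or -157 mm of the plate; marks the direction to slide. Origin at the centre of its underside
- endblock: plain black block 90 x 30 x 45 mm fixed on the other end of the base plate. Origin at the centre of its underside
- spare_sensor: loose black octagonal sensor, 74 mm across corners, 26 mm tall, with an orange connector on its +x side; origin at the centre of its underside; leave alone
- phone: loose phone 160 x 75 x 9 mm, long along its x; leave alone
- meter: loose white and blue handheld meter 150 x 56 x 26 mm, long along its x; leave alone
- mouse: loose black computer mouse 105 x 60 x 32 mm; leave alone
- mug: loose blue mug, 80 mm diameter, 95 mm tall; leave alone

How it is judged:
By the outcome, as a careful person would: the job done as asked, in the order asked, and still so for the second after the job is handed in, while the arm keeps its last pose, push and grip.
It also fails if it takes over 58 s, if anything falls off the work surface, if the arm or the gripper's body presses on something with over 40 N, if the wrist force passes 120 N, or if a joint passes its speed limit or range.

## Working session

There is one attempt and no reset: what is moved stays moved. The work goes in short steps, Python scripts to look and compute and a tool call to move; the robot and the scene stay as the last step left them, time stands still between calls to the robot, and variables do not carry over. Pictures are saved under pics/ and viewed, at most 10 in all, crops included, and the job is handed in when it is done.

Besides the shell and the picture viewer there is one more tool, called after "Call:" as a command line: name --argument value ..., lists and objects as JSON in quotes. move_arm: Moves the arm, as the interface text tells. Its arguments: {"type":"object","properties":{"increments":{"type":"array"},"grip_force":{"type":"number"}},"required":["increments"]}

```bash
mkdir -p pics; cat > h.py <<'E'
import numpy as np, cv2
from plant import env, cams, ticket
def world(info,u,v,z):
    M=np.array(info["cam_to_world"]);d=np.array([(u-info["cx"])/info["fx"],-(v-info["cy"])/info["fy"],-1.])
    d=M[:3,:3]@d;o=M[:3,3];return o+d*(z-o[2])/d[2]
def pix2w(info,u,v,dep):
    M=np.array(info["cam_to_world"]);return M[:3,:3]@(np.array([(u-info["cx"])/info["fx"],-(v-info["cy"])/info["fy"],-1.])*dep)+M[:3,3]
E
python3 - <<'E'
from h import *
o=env.get_obs();print(o["time"],o["ee_pos"],o["eef_rot"],o["wrist_force"],o["gripper_width"])
for n in ("top","scene"):
    p,d=cams.snapshot(n);cv2.imwrite(f"pics/{n}0.png",p);np.save(f"{n}0.npy",d);i=cams.camera_info(n);print(n,i)
E
```

```text
0.0 [244.50215804 628.90775164 197.81615058] [[-9.32042933e-01  3.62347597e-01 -4.35146478e-04]
 [ 3.62347858e-01  9.32042310e-01 -1.07833360e-03]
 [ 1.48433403e-05 -1.16272761e-03 -9.99999324e-01]] [ 0.10335195 -0.09602262 -0.32343122] 93.1465363051239
top {'fx': 541.2649876494934, 'fy': 541.2649876494934, 'cx': 281.96496989352306, 'cy': 208.90206104782084, 'cam_to_world': array([[ 1.69667049e-02,  9.86350198e-01, -1.63784668e-01,
         2.95231940e+02],
       [-9.99826080e-01,  1.54686050e-02, -1.04179013e-02,
        -8.82290386e+01],
       [-7.74217870e-03,  1.63932940e-01,  9.86441103e-01,
         1.47054581e+03],
       [ 0.00000000e+00,  0.00000000e+00,  0.00000000e+00,
         1.00000000e+00]])}
scene {'fx': 462.1631174383842, 'fy': 462.1631174383842, 'cx': 281.79168159665403, 'cy': 212.03811174535667, 'cam_to_world': array([[-8.54654591e-01, -4.13963259e-01,  3.13368712e-01,
         9.13178977e+02],
       [ 5.19179998e-01, -6.86291214e-01,  5.09368725e-01,
         6.02711830e+02],
       [ 4.20225607e-03,  5.98029087e-01,  8.01463382e-01,
         1.15283937e+03],
       [ 0.00000000e+00,  0.00000000e+00,  0.00000000e+00,
         1.00000000e+00]])}
```

View pics/top0.png

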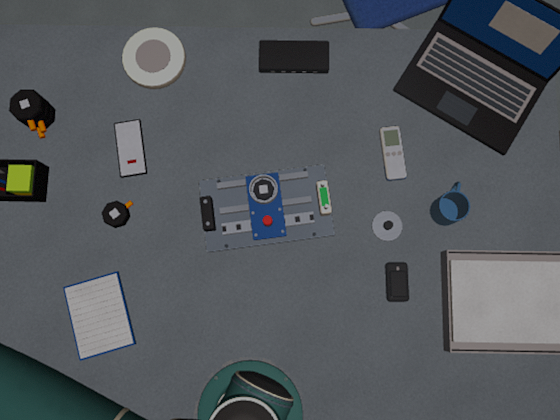

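View pics/scene0.png

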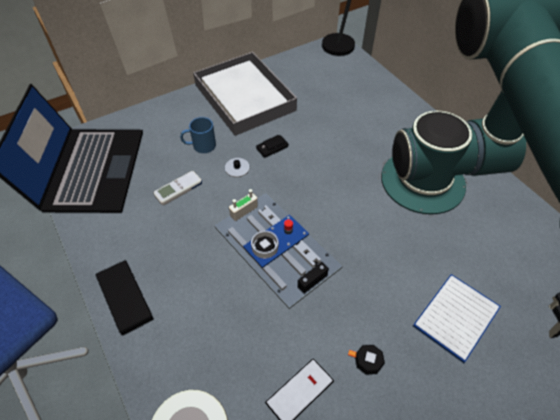

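Top view: the knob is at (267,220), nest at (263,188), receiver with green patch at (323,197) and cap at (388,226). The slide runs left to right, and the receiver is on the world −y side. The scene view agrees.

```bash
python3 - <<'E'
from h import *
for n,zs in (("top",None),("scene",None)):
    p=cv2.imread(f"pics/{n}0.png");i=cams.camera_info(n)
    h=cv2.cvtColor(p,cv2.COLOR_BGR2HSV)
    def blobs(m,amin,amax,win):
        m=m.astype(np.uint8);M=np.zeros_like(m);x0,y0,x1,y1=win;M[y0:y1,x0:x1]=m[y0:y1,x0:x1]
        k,l,s,c=cv2.connectedComponentsWithStats(M)
        return [(c[j],s[j,2:5]) for j in range(1,k) if amin<s[j,4]<amax]
    W=dict(top=dict(k=(250,205,285,235),g=(310,175,340,220),c=(365,205,410,245)),scene=dict(k=(275,212,305,238),g=(225,190,262,220),c=(220,150,255,182)))[n]
    S,V=h[...,1].astype(int),h[...,2].astype(int)
    red=((h[...,0]<10)|(h[...,0]>170))&(S>120)&(V>60)
    grn=(abs(h[...,0].astype(int)-60)<20)&(S>100)
    for nm,m,z,w in (("knob",red,84 if n=="top" else 74,W["k"]),("green",grn,50,W["g"]),("disc",V>125,14,W["c"]),("grip",V<70,38 if n=="top" else 26,W["c"])):
        for c,s in blobs(m,15,3000,w): print(n,nm,c.round(1),s,world(i,*c,z).round(1))
    if n=="top":
        # blue carriage plate minAreaRect, base via holes
        m=((abs(h[...,0].astype(int)-110)<12)&(S>140)).astype(np.uint8);M=np.zeros_like(m);M[165:245,235:300]=m[165:245,235:300]
        cs,_=cv2.findContours(M,cv2.RETR_EXTERNAL,cv2.CHAIN_APPROX_NONE);c=max(cs,key=cv2.contourArea)
        q=cv2.boxPoints(cv2.minAreaRect(c));print("carr",q.round(1).tolist(),[world(i,*a,42)[:2].round(1).tolist() for a in q])
        cv2.imwrite("pics/crop.png",cv2.resize(p[155:260,190:420],None,fx=3.4,fy=3.4,interpolation=cv2.INTER_CUBIC))
E
```

```text
top knob [267.1 220.3] [ 9 10 75] [494.8 -35.5  84. ]
top green [323.7 195.9] [  9  19 116] [ 568. -184.   50.]
top disc [386.7 225.6] [ 29  29 571] [ 495.7 -357.5   14. ]
top grip [387.8 224.8] [ 9  9 63] [ 494.4 -356.    38. ]
carr [[245.3000030517578, 176.1999969482422], [277.8999938964844, 172.10000610351562], [285.79998779296875, 235.60000610351562], [253.1999969482422, 239.6999969482422]] [[620.5, 27.6], [633.1, -60.4], [460.7, -84.6], [448.4, 1.7]]
scene knob [288.2 224.7] [ 8 12 75] [499.1 -35.1  74. ]
scene green [242.5 201.3] [14 10 61] [ 562.9 -194.4   50. ]
scene disc [237.1 165.6] [  35   32 1021] [ 495.1 -362.3   14. ]
scene grip [236.4 163.9] [ 6  9 43] [ 497.9 -359.8   26. ]
```

View pics/crop.png

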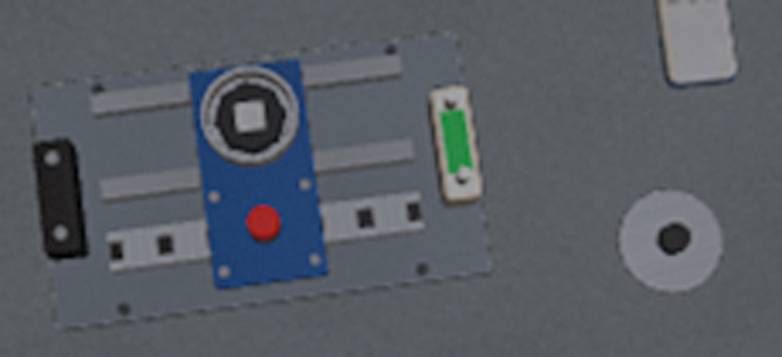

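The slide is turned about 8.6°, with its +x running mostly along world +x, and the receiver is on its −y side. The green patch agrees to within a few mm. I'll move above the slide and look from near.

Call:
move_arm --increments '[{"x": -0.042, "y": -0.043, "z": -0.012, "yaw": -0.065, "hand": 0.05}, {"x": -0.084, "y": -0.086, "z": -0.025, "yaw": -0.13, "hand": 0.05}, {"x": -0.126, "y": -0.129, "z": -0.037, "yaw": -0.195, "hand": 0.05}, {"x": -0.168, "y": -0.172, "z": -0.05, "yaw": -0.26, "hand": 0.05}, {"x": -0.21, "y": -0.215, "z": -0.062, "yaw": -0.325, "hand": 0.05}, {"x": -0.252, "y": -0.258, "z": -0.075, "yaw": -0.39, "hand": 0.05}, {"x": -0.294, "y": -0.301, "z": -0.087, "yaw": -0.455, "hand": 0.05}, {"x": -0.336, "y": -0.344, "z": -0.1, "yaw": -0.52, "hand": 0.05}]'

```text
time: 1.1
ee_pos: [433.3, 184.9, 298.8]
eef_rot: [[-0.989, -0.151, 0.0], [-0.151, 0.989, 0.0], [-0.0, 0.0, -1.0]]
wrist_force: [1.1, 0.8, -0.3]
gripper_width: 50.1
finger_force: 0.0
```

Call:
move_arm --increments '[{"x": -0.012, "y": -0.04, "z": 0}, {"x": -0.024, "y": -0.08, "z": 0}, {"x": -0.036, "y": -0.12, "z": 0}, {"x": -0.048, "y": -0.16, "z": 0}, {"x": -0.06, "y": -0.2, "z": 0}, {"x": -0.068, "y": -0.229, "z": 0}, {"x": -0.068, "y": -0.229, "z": 0}, {"x": -0.068, "y": -0.229, "z": 0}]'

```text
validation failed for argument at $.in...
```

```bash
python3 - <<'E'
from h import *
o=env.get_obs();i=cams.camera_info("wrist");p,d=cams.snapshot("wrist");cv2.imwrite("pics/w1.png",p);np.save("w1.npy",d)
import pickle;pickle.dump(i,open("w1.pkl","wb"));print(o["ee_pos"],o["eef_rot"].round(4),i)
E
```

```text
[433.31706084 184.85978085 298.80559764] [[-9.885e-01 -1.510e-01  1.000e-04]
 [-1.510e-01  9.885e-01  0.000e+00]
 [-1.000e-04  0.000e+00 -1.000e+00]] {'fx': 305.562893658336, 'fy': 305.562893658336, 'cx': 276.2008735073497, 'cy': 216.7702411534512, 'cam_to_world': array([[-1.51426971e-01, -9.56771046e-01, -2.48312379e-01,
         3.64662969e+02],
       [ 9.88468182e-01, -1.46387004e-01, -3.87491601e-02,
         1.75460371e+02],
       [ 7.24369374e-04, -2.51316554e-01,  9.67904678e-01,
         4.84211085e+02],
       [ 0.00000000e+00,  0.00000000e+00,  0.00000000e+00,
         1.00000000e+00]])}
```

View pics/w1.png

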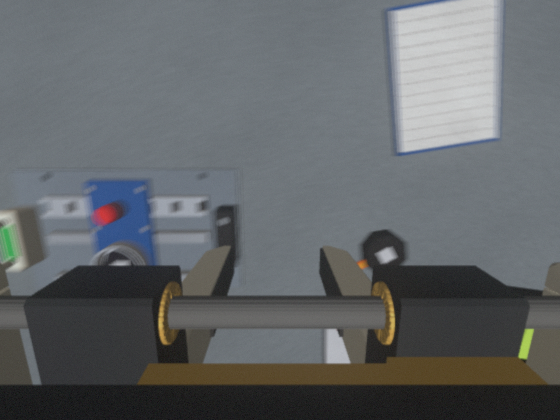

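The wrist view shows the knob at (105,214) and the nest at about (120,258), partly hidden by the fingers. The rows need every field, so I'll resend with all of them and shift further in +x so the camera sees the nest.

Call:
move_arm --increments '[{"x": -0.017, "y": -0.04, "z": 0, "yaw": 0, "hand": 0.05}, {"x": -0.034, "y": -0.08, "z": 0, "yaw": 0, "hand": 0.05}, {"x": -0.051, "y": -0.12, "z": 0, "yaw": 0, "hand": 0.05}, {"x": -0.068, "y": -0.16, "z": 0, "yaw": 0, "hand": 0.05}, {"x": -0.085, "y": -0.2, "z": 0, "yaw": 0, "hand": 0.05}, {"x": -0.104, "y": -0.23, "z": 0, "yaw": 0, "hand": 0.05}, {"x": -0.104, "y": -0.23, "z": 0, "yaw": 0, "hand": 0.05}, {"x": -0.104, "y": -0.23, "z": 0, "yaw": 0, "hand": 0.05}]'

```text
time: 2.15
ee_pos: [569.9, -24.9, 298.3]
eef_rot: [[-0.989, -0.148, -0.001], [-0.148, 0.989, 0.0], [0.001, 0.0, -1.0]]
wrist_force: [-0.6, -0.9, -0.1]
gripper_width: 49.8
finger_force: 0.0
```

```bash
python3 - <<'E'
from h import *
o=env.get_obs();i=cams.camera_info("wrist");p,d=cams.snapshot("wrist");cv2.imwrite("pics/w2.png",p);np.save("w2.npy",d)
import pickle;pickle.dump(i,open("w2.pkl","wb"));print(o["ee_pos"],o["time"])
h=cv2.cvtColor(p,cv2.COLOR_BGR2HSV);red=(((h[...,0]<10)|(h[...,0]>170))&(h[...,1]>120)&(h[...,2]>60)).astype(np.uint8)
k,l,s,c=cv2.connectedComponentsWithStats(red)
for j in range(1,k):
    if s[j,4]>80: print("red",c[j],s[j],world(i,*c[j],80))
E
```

```text
[569.89927157 -24.90953867 298.31419718] 2.15
red [275.5        134.40816327] [266 125  20  20 294] [497.45771959 -35.24278229  80.        ]
```

View pics/w2.png

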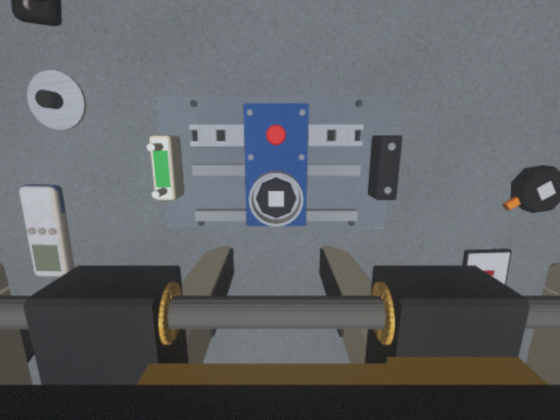

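The wrist view is clear and aligned with the slide: knob (276,134), nest about (276,199), holes on row 134, cap about (56,100) with its grip at (47,99). Next I'll measure the nest and cap.

```bash
python3 - <<'E'
from h import *
import pickle
i=pickle.load(open("w2.pkl","rb"));p=cv2.imread("pics/w2.png");g=cv2.cvtColor(p,cv2.COLOR_BGR2GRAY)
h=cv2.cvtColor(p,cv2.COLOR_BGR2HSV)
# nest ring: grey bright pixels around
m=((h[...,1]<60)&(g>105)).astype(np.uint8);M=np.zeros_like(m);M[165:232,245:308]=m[165:232,245:308]
cs,_=cv2.findContours(M,cv2.RETR_EXTERNAL,cv2.CHAIN_APPROX_NONE)
for c in sorted(cs,key=len)[-2:]:
    if len(c)>20:print("nest",cv2.minEnclosingCircle(c),cv2.fitEllipse(c),world(i,*cv2.fitEllipse(c)[0],70))
c=cv2.HoughCircles(g[160:240,240:312],cv2.HOUGH_GRADIENT,1.0,10,param1=100,param2=12,minRadius=20,maxRadius=32)
for x,y,r in c[0][:4]: print("H",x+240,y+160,r,world(i,x+240,y+160,70).round(1),r/305.6*414)
m=(g>125).astype(np.uint8);M=np.zeros_like(m);M[65:135,20:95]=m[65:135,20:95]
cs,_=cv2.findContours(M,cv2.RETR_EXTERNAL,cv2.CHAIN_APPROX_NONE);c=cv2.convexHull(max(cs,key=len));e=cv2.fitEllipse(c);print("cap",e,world(i,*e[0],14))
# plate edges direction: blue mask
m=((abs(h[...,0].astype(int)-110)<12)&(h[...,1]>140)).astype(np.uint8);M=np.zeros_like(m);M[95:235,235:315]=m[95:235,235:315]
cs,_=cv2.findContours(M,cv2.RETR_EXTERNAL,cv2.CHAIN_APPROX_NONE);q=cv2.boxPoints(cv2.minAreaRect(max(cs,key=cv2.contourArea)))
q=np.array([world(i,*a,42)[:2] for a in q]);print("carr",q.round(1).tolist(),"ctr",q.mean(0))
for a in range(4):
    e=q[(a+1)%4]-q[a];print(np.linalg.norm(e),np.degrees(np.arctan2(e[1],e[0])))
E
```

```text
nest ((307.0, 195.0), 13.000100135803223) ((306.9998474121094, 195.221923828125), (0.005737440660595894, 25.587926864624023), 0.0011794085148721933) [570.25318036  19.4128287   70.        ]
nest ((276.0, 209.5677947998047), 37.6874885559082) ((275.7320251464844, 204.9990234375), (61.512306213378906, 65.35922241210938), 94.2314224243164) [590.66414792 -20.94527935  70.        ]
H 276.5 199.5 26.8 [582.8 -21.1  70. ] 36.30628
H 284.5 193.5 21.3 [572.9 -11.4  70. ] 28.855366
cap ((54.698482513427734, 99.58174896240234), (54.02676010131836, 64.348388671875), 144.87515258789062) [ 496.29719993 -357.79982684   14.        ]
carr [[463.9, -83.7], [451.1, 1.2], [579.5, 23.8], [593.2, -67.7]] ctr [521.93379592 -31.61214963]
85.87309863378692 98.57184591312286
130.3376778840415 10.013684269283123
92.60722587574936 -81.4452638654446
130.3145529145291 -172.9472015692705
```

Call:
move_arm --increments '[{"x": 0.02, "y": -0.053, "z": 0.01, "yaw": 0, "hand": 0.05}, {"x": 0.04, "y": -0.106, "z": 0.03, "yaw": 0, "hand": 0.05}, {"x": 0.06, "y": -0.159, "z": 0.05, "yaw": 0, "hand": 0.05}, {"x": 0.08, "y": -0.212, "z": 0.08, "yaw": 0, "hand": 0.05}, {"x": 0.1, "y": -0.265, "z": 0.11, "yaw": 0, "hand": 0.05}, {"x": 0.122, "y": -0.318, "z": 0.14, "yaw": 0, "hand": 0.05}, {"x": 0.122, "y": -0.318, "z": 0.18, "yaw": 0, "hand": 0.05}, {"x": 0.122, "y": -0.318, "z": 0.2, "yaw": 0, "hand": 0.05}]'

```text
time: 3.2
ee_pos: [496.1, -357.0, 96.5]
eef_rot: [[-0.989, -0.148, -0.002], [-0.148, 0.989, 0.001], [0.001, 0.002, -1.0]]
wrist_force: [0.3, -0.4, -0.4]
gripper_width: 50.2
finger_force: 0.0
```

```bash
python3 - <<'E'
from h import *
o=env.get_obs();i=cams.camera_info("wrist");p,d=cams.snapshot("wrist");cv2.imwrite("pics/w3.png",p)
print(o["ee_pos"],o["time"],o["wrist_force"])
g=cv2.cvtColor(p,cv2.COLOR_BGR2GRAY)
M=np.array(i["cam_to_world"]);
def proj(w):
    c=M[:3,:3].T@(np.array(w)-M[:3,3]);return i["cx"]+i["fx"]*c[0]/-c[2],i["cy"]-i["fy"]*c[1]/-c[2]
for w in ((496,-357.5,14),(496,-357.5,38),(*o["ee_pos"][:2],38)):print(proj(w))
E
```

```text
[ 496.08176925 -357.02008511   96.54394497] 3.2 [ 0.27309112 -0.3992994  -0.42282913]
(np.float64(274.084848461475), np.float64(216.4685804309817))
(np.float64(273.96123582876027), np.float64(223.66831548854728))
(np.float64(274.51886251207526), np.float64(223.84466540815862))
```

View pics/w3.png

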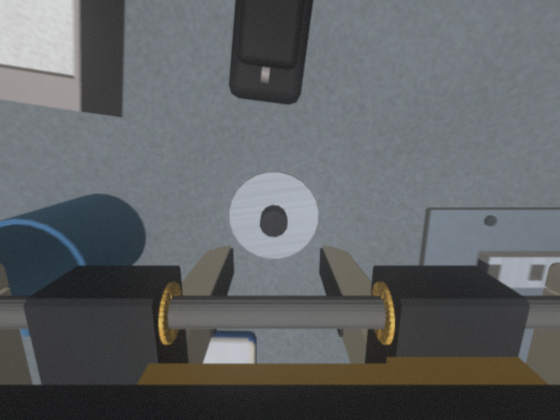

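The disc centre sits at (274,215), right where predicted (274,216), and the mug at left is clear of the fingers. I'll descend, close on the grip and lift.

Call:
move_arm --grip_force 30 --increments '[{"x": 0, "y": 0, "z": 0.025, "yaw": 0, "hand": 0.05}, {"x": 0, "y": 0, "z": 0.045, "yaw": 0, "hand": 0.05}, {"x": 0, "y": 0, "z": 0.058, "yaw": 0, "hand": 0.05}, {"x": 0, "y": 0, "z": 0.063, "yaw": 0, "hand": 0.05}, {"x": 0, "y": 0, "z": 0.063, "yaw": 0, "hand": 0.03}, {"x": 0, "y": 0, "z": 0.063, "yaw": 0, "hand": 0.015}, {"x": 0, "y": 0, "z": 0.063, "yaw": 0, "hand": 0.015}, {"x": 0, "y": 0, "z": 0.063, "yaw": 0, "hand": 0.015}]'

```text
time: 4.25
ee_pos: [496.8, -357.9, 35.8]
eef_rot: [[-0.989, -0.149, 0.0], [-0.149, 0.989, -0.0], [-0.0, -0.0, -1.0]]
wrist_force: [-0.1, -0.3, -0.8]
gripper_width: 16.8
finger_force: 0.0
```

Opening is 16.8 mm, less than the 24 mm grip, with no finger force. It may have missed, so I'll check.

```bash
python3 - <<'E'
from h import *
p,d=cams.snapshot("wrist");o=env.get_obs();print(o["ee_pos"],o["gripper_width"],o["finger_force"],o["wrist_force"])
s,_=cams.snapshot("scene")
cv2.imwrite("pics/w4.png",np.vstack([p[60:330,100:460],cv2.resize(s[130:200,190:280],(360,280),interpolation=cv2.INTER_CUBIC)]))
E
```

```text
[ 496.8230692  -357.94489657   35.76239846] 15.659693602455011 0.0 [1.09193566 0.25309982 0.48877908]
```

View pics/w4.png

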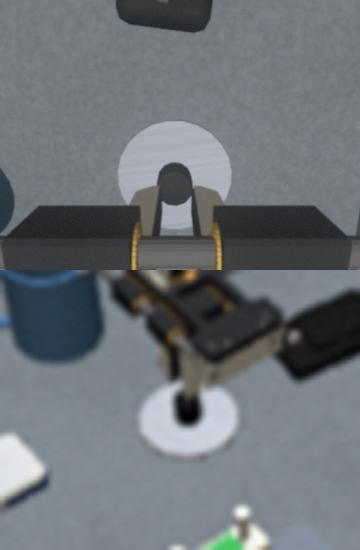

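The fingers have closed just behind the grip, on its world +x side. I'll compute where the grip is relative to the fingers now.

```bash
python3 - <<'E'
from h import *
o=env.get_obs();i=cams.camera_info("wrist");p,d=cams.snapshot("wrist");T=o["ee_pos"]
R=o["eef_rot"]
g=cv2.cvtColor(p,cv2.COLOR_BGR2GRAY)
print("time",o["time"],"cam rel tool",(R.T@(np.array(i["cam_to_world"])[:3,3]-T)).round(1))
print("grip top",world(i,275,243,38))
m=(g>125).astype(np.uint8);M=np.zeros_like(m);M[170:320,205:345]=m[170:320,205:345]
c=np.argwhere(M[:250]);print("disc rows/cols",c.min(0),c.max(0),[world(i,*q,14).round(1) for q in ((c[:,1].min(),235),(c[:,1].max(),235),(275,c[:,0].min()))])
for v in (225,235,243,250,256,262,268,275,285,295):
    print(v,[int(x) for x in d[v,225:330:7]])
for n in ("scene",):
    s,ds=cams.snapshot(n);j=cams.camera_info(n);gs=cv2.cvtColor(s,cv2.COLOR_BGR2GRAY);m=(gs>120).astype(np.uint8);M=np.zeros_like(m);M[150:190,215:262]=m[150:190,215:262]
    k,l,st,ct=cv2.connectedComponentsWithStats(M)
    for q in range(1,k):
        if st[q,4]>100: 
            b=st[q];print(n,st[q],world(j,b[0]+b[2]/2,b[1]+b[3]/2,14))
# does calibrated camera see the fingertips where the TCP says? pixel of tips
Mx=np.array(i["cam_to_world"])
for w in (T,T+17*R[:,2],T+17*R[:,2]+R[:,0]*7.5):
    q=Mx[:3,:3].T@(w-Mx[:3,3]);print("proj",i["cx"]-i["fx"]*q[0]/q[2],i["cy"]+i["fy"]*q[1]/q[2])
E
```

```text
time 4.35 cam rel tool [  69.3    1.1 -185.4]
grip top [ 492.18874712 -358.10204359   38.        ]
disc rows/cols [170 205] [249 344] [array([ 502.1, -407. ,   14. ]), array([ 487.3, -309.3,   14. ]), array([ 449.2, -364.6,   14. ])]
225 [215, 216, 216, 217, 216, 216, 211, 206, 208, 216, 215, 217, 215, 214, 217]
235 [218, 218, 218, 216, 219, 200, 193, 193, 192, 197, 218, 217, 218, 218, 218]
243 [218, 220, 219, 219, 219, 194, 193, 193, 195, 195, 219, 220, 219, 219, 218]
250 [220, 220, 169, 168, 167, 171, 195, 194, 196, 194, 166, 167, 168, 221, 221]
256 [223, 221, 159, 160, 159, 164, 195, 195, 195, 196, 160, 159, 159, 159, 220]
262 [238, 152, 153, 151, 151, 154, 197, 197, 197, 221, 150, 150, 152, 151, 224]
268 [80, 80, 79, 144, 145, 149, 222, 224, 223, 224, 149, 145, 144, 81, 80]
275 [75, 77, 76, 136, 136, 141, 226, 224, 225, 225, 140, 137, 137, 75, 77]
285 [70, 72, 73, 127, 128, 141, 227, 227, 227, 227, 131, 129, 79, 70, 70]
295 [67, 66, 71, 77, 77, 78, 76, 79, 77, 76, 78, 77, 78, 70, 66]
scene [ 215  150   47   40 1608] [ 500.33289796 -342.57614432   14.        ]
proj 274.2932348256396 248.5224898773355
proj 274.42389774496456 239.95516125203326
proj 274.41279933282624 229.6709057853219
```

```bash
python3 - <<'E'
from h import *
o=env.get_obs();i=cams.camera_info("wrist");p,d=cams.snapshot("wrist");T=o["ee_pos"];R=o["eef_rot"]
for v in (246,248,250,254,260,270,280):
    print(v,[(u,*(R.T@(pix2w(i,u,v,d[v,u])-T)).round(0).astype(int)) for u in (240,246,252,258,262,290,296,302)])
j=cams.camera_info("scene");s,ds=cams.snapshot("scene")
for v in range(140,176,2): print(v,[tuple(pix2w(j,u,v,ds[v,u]).round(0).astype(int)) for u in (232,235,238,241)])
E
```

```text
246 [(240, np.int64(-6), np.int64(-25), np.int64(22)), (246, np.int64(-6), np.int64(-20), np.int64(21)), (252, np.int64(69), np.int64(1), np.int64(-185)), (258, np.int64(10), np.int64(-9), np.int64(-22)), (262, np.int64(3), np.int64(-8), np.int64(-2)), (290, np.int64(3), np.int64(10), np.int64(-3)), (296, np.int64(9), np.int64(13), np.int64(-20)), (302, np.int64(-6), np.int64(20), np.int64(22))]
248 [(240, np.int64(-8), np.int64(-25), np.int64(23)), (246, np.int64(9), np.int64(-16), np.int64(-24)), (252, np.int64(10), np.int64(-12), np.int64(-25)), (258, np.int64(9), np.int64(-9), np.int64(-23)), (262, np.int64(8), np.int64(-7), np.int64(-20)), (290, np.int64(8), np.int64(9), np.int64(-21)), (296, np.int64(9), np.int64(12), np.int64(-24)), (302, np.int64(9), np.int64(16), np.int64(-23))]
250 [(240, np.int64(9), np.int64(-19), np.int64(-26)), (246, np.int64(9), np.int64(-15), np.int64(-27)), (252, np.int64(9), np.int64(-12), np.int64(-27)), (258, np.int64(9), np.int64(-9), np.int64(-27)), (262, np.int64(8), np.int64(-7), np.int64(-23)), (290, np.int64(8), np.int64(9), np.int64(-24)), 
[... 4504 characters left out ...]
int64(-350), np.int64(21)), (np.int64(502), np.int64(-342), np.int64(25)), (np.int64(489), np.int64(-347), np.int64(13))]
170 [(np.int64(520), np.int64(-352), np.int64(16)), (np.int64(510), np.int64(-349), np.int64(13)), (np.int64(503), np.int64(-341), np.int64(16)), (np.int64(493), np.int64(-339), np.int64(13))]
172 [(np.int64(523), np.int64(-346), np.int64(14)), (np.int64(514), np.int64(-342), np.int64(13)), (np.int64(507), np.int64(-333), np.int64(17)), (np.int64(497), np.int64(-332), np.int64(12))]
174 [(np.int64(527), np.int64(-339), np.int64(13)), (np.int64(518), np.int64(-334), np.int64(13)), (np.int64(510), np.int64(-328), np.int64(14)), (np.int64(503), np.int64(-320), np.int64(17))]
```

Both cameras put the fingertips at about z = 58, which is 23 mm behind the reported TCP, not 17 mm ahead of it. The gripper body at −111 supports the same shift of about 40 mm. So the fingers closed in the air above the grip, and the cap hasn't moved. I'll work from fingertip z = ee_z + 23, open, go 40 mm lower while watching force, and close again.

Call:
move_arm --grip_force 30 --increments '[{"x": 0, "y": 0, "z": 0, "yaw": 0, "hand": 0.05}, {"x": 0, "y": 0, "z": 0, "yaw": 0, "hand": 0.05}, {"x": 0, "y": 0, "z": 0, "yaw": 0, "hand": 0.05}, {"x": 0, "y": 0, "z": 0.008, "yaw": 0, "hand": 0.05}, {"x": 0, "y": 0, "z": 0.016, "yaw": 0, "hand": 0.05}, {"x": 0, "y": 0, "z": 0.024, "yaw": 0, "hand": 0.05}, {"x": 0, "y": 0, "z": 0.03, "yaw": 0, "hand": 0.05}, {"x": 0, "y": 0, "z": 0.03, "yaw": 0, "hand": 0.05}]'

```text
time: 5.55
ee_pos: [496.5, -357.6, 4.9]
eef_rot: [[-0.989, -0.149, -0.001], [-0.149, 0.989, 0.001], [0.001, 0.001, -1.0]]
wrist_force: [-0.0, 0.4, -0.8]
gripper_width: 50.3
finger_force: 0.0
```

```bash
cat > tip.py <<'E'
from h import *
o=env.get_obs();i=cams.camera_info("wrist");p,d=cams.snapshot("wrist");T=o["ee_pos"];R=o["eef_rot"]
print(o["time"],T.round(1),o["wrist_force"].round(1),o["gripper_width"],o["finger_force"])
v,u=np.mgrid[200:300,180:370];Mx=np.array(i["cam_to_world"]);dd=d[200:300,180:370]
P=np.stack([(u-i["cx"])/i["fx"]*dd,-(v-i["cy"])/i["fy"]*dd,-dd],-1)@Mx[:3,:3].T+Mx[:3,3]
Q=((P-T)@R);w=P[...,2]
f=(abs(Q[...,0]-9)<3)&(Q[...,2]>-70)&(w>20)&(abs(Q[...,1])>13)&(dd>0)
print("finger tip tool z",np.percentile(Q[f][:,2],[95,99]).round(1),"y range",Q[f][:,1].min(),Q[f][:,1].max())
gtop=(abs(w-38)<5)&(abs(Q[...,1])<16)&(dd>0)&(np.linalg.norm(P[...,:2]-[496,-357.5],axis=-1)<25)
print("grip top pts",gtop.sum(),P[gtop].mean(0).round(1) if gtop.any() else None, Q[gtop].min(0).round(1),Q[gtop].max(0).round(1))
E
python3 tip.py
```

```text
5.55 [ 496.5 -357.6    4.9] [-0.   0.4 -0.8] 50.29895857972016 0.0
finger tip tool z [-25.4 -20.6] y range -39.846542556208945 42.17822460459683
grip top pts 1421 [ 495.3 -358.2   37.1] [-11.3 -12.  -34.3] [ 12.4  11.6 -28.1]
```

With no contact at ee_z 4.9, the fingertips really are near z = 28. The grip is centred within 1 mm. I'll go 10 mm lower and close.

Call:
move_arm --grip_force 30 --increments '[{"x": 0, "y": 0, "z": 0.005, "yaw": 0, "hand": 0.05}, {"x": 0, "y": 0, "z": 0.009, "yaw": 0, "hand": 0.05}, {"x": 0, "y": 0, "z": 0.01, "yaw": 0, "hand": 0.02}, {"x": 0, "y": 0, "z": 0.01, "yaw": 0, "hand": 0.01}, {"x": 0, "y": 0, "z": 0.01, "yaw": 0, "hand": 0.01}, {"x": 0, "y": 0, "z": 0.01, "yaw": 0, "hand": 0.01}, {"x": 0, "y": 0, "z": 0.01, "yaw": 0, "hand": 0.01}, {"x": 0, "y": 0, "z": 0.01, "yaw": 0, "hand": 0.01}]'

```text
time: 6.6
ee_pos: [496.9, -357.9, -4.3]
eef_rot: [[-0.989, -0.149, 0.0], [-0.149, 0.989, -0.0], [-0.0, -0.0, -1.0]]
wrist_force: [-0.2, 0.0, 1.6]
gripper_width: 23.1
finger_force: 30.0
```

Gripped: 23 mm opening at 30 N, with ee_z −4.3 while the cap is on the table, so seated should read about 57.7. I'll lift and carry it over the nest.

Call:
move_arm --increments '[{"x": 0, "y": 0, "z": -0.03, "yaw": 0, "hand": 0.01}, {"x": 0, "y": 0, "z": -0.08, "yaw": 0, "hand": 0.01}, {"x": -0.005, "y": 0.02, "z": -0.12, "yaw": 0, "hand": 0.01}, {"x": -0.02, "y": 0.06, "z": -0.14, "yaw": 0, "hand": 0.01}, {"x": -0.04, "y": 0.11, "z": -0.14, "yaw": 0, "hand": 0.01}, {"x": -0.06, "y": 0.16, "z": -0.14, "yaw": 0, "hand": 0.01}, {"x": -0.08, "y": 0.21, "z": -0.14, "yaw": 0, "hand": 0.01}, {"x": -0.1, "y": 0.25, "z": -0.14, "yaw": 0, "hand": 0.01}]'

```text
time: 7.6
ee_pos: [558.5, -93.7, 135.5]
eef_rot: [[-0.989, -0.149, 0.0], [-0.149, 0.989, 0.0], [-0.0, 0.0, -1.0]]
wrist_force: [0.1, -0.9, -1.6]
gripper_width: 23.3
finger_force: 30.0
```

Call:
move_arm --increments '[{"x": -0.015, "y": 0.03, "z": 0, "yaw": 0, "hand": 0.01}, {"x": -0.03, "y": 0.06, "z": 0, "yaw": 0, "hand": 0.01}, {"x": -0.036, "y": 0.07, "z": 0, "yaw": 0, "hand": 0.01}, {"x": -0.036, "y": 0.07, "z": 0.02, "yaw": 0, "hand": 0.01}, {"x": -0.036, "y": 0.07, "z": 0.04, "yaw": 0, "hand": 0.01}, {"x": -0.036, "y": 0.07, "z": 0.05, "yaw": 0, "hand": 0.01}, {"x": -0.036, "y": 0.07, "z": 0.05, "yaw": 0, "hand": 0.01}, {"x": -0.036, "y": 0.07, "z": 0.05, "yaw": 0, "hand": 0.01}]'

```text
time: 8.6
ee_pos: [583.9, -21.5, 86.1]
eef_rot: [[-0.989, -0.148, 0.001], [-0.148, 0.989, -0.0], [-0.001, -0.0, -1.0]]
wrist_force: [1.0, -0.8, -1.3]
gripper_width: 23.2
finger_force: 30.0
```

```bash
python3 - <<'E'
from h import *
o=env.get_obs();T=o["ee_pos"];R=o["eef_rot"];print(T,o["wrist_force"],o["gripper_width"])
i=cams.camera_info("wrist");p,d=cams.snapshot("wrist");s,_=cams.snapshot("scene")
h=cv2.cvtColor(p,cv2.COLOR_BGR2HSV);red=(((h[...,0]<10)|(h[...,0]>170))&(h[...,1]>120)&(h[...,2]>60)).astype(np.uint8)
k,l,st,c=cv2.connectedComponentsWithStats(red);j=1+np.argmax(st[1:,4]);K=world(i,*c[j],82)
print("knob",c[j],st[j],K,"nest est",K+87*np.array([.989,.149,0]),"err tool",(R.T@(K+87*np.array([.989,.149,0])-T)).round(1))
cv2.imwrite("pics/w5.png",np.hstack([p[60:340,60:460],cv2.resize(s[170:270,210:340],(364,280),interpolation=cv2.INTER_CUBIC)]))
E
```

```text
[583.92209802 -21.47579929  86.08762409] [ 0.97661207 -0.79068538 -1.27440215] 23.179321838488217
knob [272.57585974 105.21308159] [ 252   83   42   46 1483] [497.50298165 -35.36762596  82.        ] nest est [583.54598165 -22.40462596  82.        ] err tool [ 0.5 -0.9  4.1]
```

View pics/w5.png

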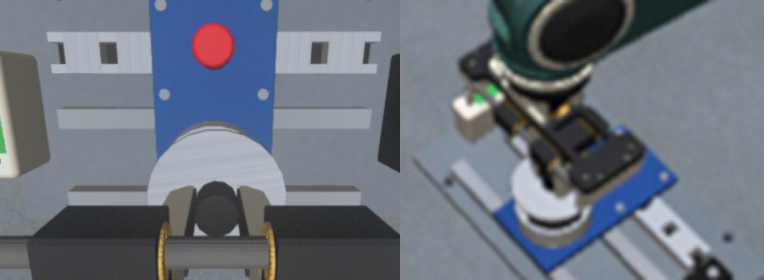

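The cap is held level and concentric over the cup, with the nest estimate within 1 mm of the tool and the knob at (273,105). I'll lower it.

Call:
move_arm --increments '[{"x": 0, "y": 0, "z": 0.008, "yaw": 0, "hand": 0.01}, {"x": 0, "y": 0, "z": 0.015, "yaw": 0, "hand": 0.01}, {"x": 0, "y": 0, "z": 0.02, "yaw": 0, "hand": 0.01}, {"x": 0, "y": 0, "z": 0.024, "yaw": 0, "hand": 0.01}, {"x": 0, "y": 0, "z": 0.027, "yaw": 0, "hand": 0.01}, {"x": 0, "y": 0, "z": 0.0285, "yaw": 0, "hand": 0.01}, {"x": 0, "y": 0, "z": 0.0285, "yaw": 0, "hand": 0.01}, {"x": 0, "y": 0, "z": 0.0285, "yaw": 0, "hand": 0.01}]'

```text
time: 9.7
ee_pos: [583.8, -21.2, 57.6]
eef_rot: [[-0.989, -0.149, 0.0], [-0.149, 0.989, -0.0], [-0.0, -0.0, -1.0]]
wrist_force: [-3.5, 0.4, 6.3]
gripper_width: 23.1
finger_force: 30.0
```

Contact of 6 N came at the expected height. I'll release and rise.

Call:
move_arm --increments '[{"x": 0, "y": 0, "z": 0, "yaw": 0, "hand": 0.045}, {"x": 0, "y": 0, "z": 0, "yaw": 0, "hand": 0.05}, {"x": 0, "y": 0, "z": 0, "yaw": 0, "hand": 0.05}, {"x": 0, "y": 0, "z": 0, "yaw": 0, "hand": 0.05}, {"x": 0, "y": 0, "z": -0.015, "yaw": 0, "hand": 0.05}, {"x": 0, "y": 0, "z": -0.04, "yaw": 0, "hand": 0.05}, {"x": 0, "y": 0, "z": -0.07, "yaw": 0, "hand": 0.05}, {"x": 0, "y": 0, "z": -0.07, "yaw": 0, "hand": 0.05}]'

```text
time: 10.7
ee_pos: [584.9, -21.3, 130.6]
eef_rot: [[-0.989, -0.149, 0.005], [-0.149, 0.989, -0.0], [-0.004, -0.001, -1.0]]
wrist_force: [-1.0, -0.8, -0.7]
gripper_width: 50.1
finger_force: 0.0
```

```bash
python3 - <<'E'
from h import *
o=env.get_obs();T=o["ee_pos"];R=o["eef_rot"];print(T,o["wrist_force"],o["gripper_width"])
i=cams.camera_info("wrist");p,d=cams.snapshot("wrist");g=cv2.cvtColor(p,cv2.COLOR_BGR2GRAY)
Mx=np.array(i["cam_to_world"]);v,u=np.mgrid[0:420,0:560]
P=np.stack([(u-i["cx"])/i["fx"]*d,-(v-i["cy"])/i["fy"]*d,-d],-1)@Mx[:3,:3].T+Mx[:3,3]
r=np.hypot(P[...,0]-583.5,P[...,1]+22);m=(r<38)&(r>16)&(abs(P[...,2]-76)<15)&(d>0)
q=P[m];A=np.c_[q[:,:2]-[583.5,-22],np.ones(len(q))];s=np.linalg.lstsq(A,q[:,2],rcond=None)[0];print("disc top plane slope,z",len(q),s)
m=(r<20)&(abs(P[...,2]-100)<6)&(d>0);print("grip top",m.sum(),np.median(P[m],0))
h=cv2.cvtColor(p,cv2.COLOR_BGR2HSV);red=(((h[...,0]<10)|(h[...,0]>170))&(h[...,1]>120)&(h[...,2]>60)).astype(np.uint8)
k,l,st,c=cv2.connectedComponentsWithStats(red);j=1+np.argmax(st[1:,4]);K=world(i,*c[j],82);print("knob",K,"tool delta",R.T@(K-T))
cv2.imwrite("pics/w6.png",p)
E
```

```text
[584.9084286  -21.27959818 130.60253442] [-1.02157957 -0.80849513 -0.74659627] 50.11246444684303
disc top plane slope,z 5239 [6.64039894e-04 1.20662823e-03 7.52398043e+01]
grip top 775 [582.11732775 -19.92364257  99.125938  ]
knob [497.37284903 -35.31926048  82.        ] tool delta [88.86579873 -0.82029304 48.20781156]
```

View pics/w6.png

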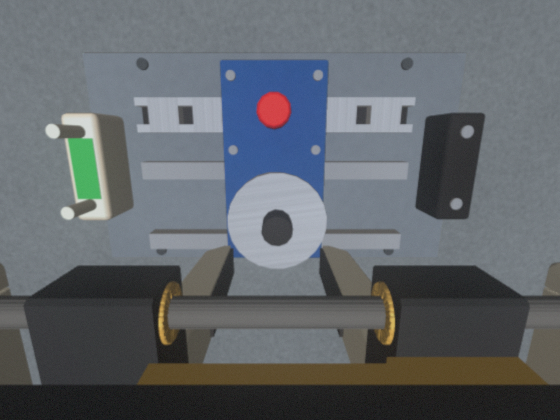

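The disc is level with its top at 75.2 (expected 76) and centred on the cup in the image (277,220), so the cap is seated and free. The knob is 88 mm along tool x. Next I'll move over it, descend and grip it.

Call:
move_arm --increments '[{"x": 0.03, "y": 0, "z": 0, "yaw": 0, "hand": 0.05}, {"x": 0.06, "y": -0.001, "z": 0, "yaw": 0, "hand": 0.05}, {"x": 0.085, "y": -0.001, "z": 0, "yaw": 0, "hand": 0.05}, {"x": 0.088, "y": -0.001, "z": 0.02, "yaw": 0, "hand": 0.05}, {"x": 0.088, "y": -0.001, "z": 0.045, "yaw": 0, "hand": 0.05}, {"x": 0.088, "y": -0.001, "z": 0.068, "yaw": 0, "hand": 0.05}, {"x": 0.088, "y": -0.001, "z": 0.081, "yaw": 0, "hand": 0.05}, {"x": 0.088, "y": -0.001, "z": 0.087, "yaw": 0, "hand": 0.05}]'

```text
time: 11.75
ee_pos: [496.6, -35.1, 38.8]
eef_rot: [[-0.989, -0.149, -0.001], [-0.149, 0.989, 0.0], [0.001, 0.0, -1.0]]
wrist_force: [-0.5, -0.1, 0.8]
gripper_width: 50.0
finger_force: 0.0
```

Call:
move_arm --grip_force 40 --increments '[{"x": 0, "y": 0, "z": 0, "yaw": 0, "hand": 0.05}, {"x": 0, "y": 0, "z": 0, "yaw": 0, "hand": 0.05}, {"x": 0, "y": 0, "z": 0, "yaw": 0, "hand": 0.035}, {"x": 0, "y": 0, "z": 0, "yaw": 0, "hand": 0.01}, {"x": 0, "y": 0, "z": 0, "yaw": 0, "hand": 0.01}, {"x": 0, "y": 0, "z": 0, "yaw": 0, "hand": 0.01}, {"x": 0, "y": 0, "z": 0, "yaw": 0, "hand": 0.01}, {"x": 0, "y": 0, "z": 0, "yaw": 0, "hand": 0.01}]'

```text
time: 12.75
ee_pos: [496.9, -35.3, 40.2]
eef_rot: [[-0.989, -0.149, 0.0], [-0.149, 0.989, -0.0], [-0.0, -0.0, -1.0]]
wrist_force: [0.0, -1.0, 3.8]
gripper_width: 24.8
finger_force: 40.0
```

Call:
move_arm --increments '[{"x": 0, "y": 0, "z": -0.003, "yaw": 0, "hand": 0.01}, {"x": 0, "y": 0, "z": -0.006, "yaw": 0, "hand": 0.01}, {"x": 0, "y": 0, "z": -0.009, "yaw": 0, "hand": 0.01}, {"x": 0, "y": 0, "z": -0.012, "yaw": 0, "hand": 0.01}, {"x": 0, "y": 0, "z": -0.014, "yaw": 0, "hand": 0.01}, {"x": 0, "y": 0, "z": -0.015, "yaw": 0, "hand": 0.01}, {"x": 0, "y": 0, "z": -0.0155, "yaw": 0, "hand": 0.01}, {"x": 0, "y": 0, "z": -0.0155, "yaw": 0, "hand": 0.01}]'

```text
time: 13.75
ee_pos: [496.8, -35.1, 54.9]
eef_rot: [[-0.989, -0.149, -0.0], [-0.149, 0.989, 0.0], [0.0, 0.0, -1.0]]
wrist_force: [6.9, 0.4, -8.7]
gripper_width: 25.1
finger_force: 40.0
```

```bash
cat > knob.py <<'E'
from h import *
o=env.get_obs();T=o["ee_pos"];R=o["eef_rot"];print(o["time"],T.round(2),o["wrist_force"].round(1),o["gripper_width"])
i=cams.camera_info("wrist");p,d=cams.snapshot("wrist")
h=cv2.cvtColor(p,cv2.COLOR_BGR2HSV);red=((h[...,0]<10)|(h[...,0]>170))&(h[...,1]>120)&(h[...,2]>60)&(d>0)
v,u=np.nonzero(red);dd=d[red];P=np.c_[(u-i["cx"])/i["fx"]*dd,-(v-i["cy"])/i["fy"]*dd,-dd]@np.array(i["cam_to_world"])[:3,:3].T+np.array(i["cam_to_world"])[:3,3]
z=P[:,2];print("red n",len(z),"z pct",np.percentile(z,[50,80,95]).round(1),"centre",P[z>np.median(z)-3].mean(0).round(1))
# blue carriage top position along slide (unoccluded upper part): columns of blue in a band
B=(abs(h[...,0].astype(int)-110)<12)&(h[...,1]>140);Pc=[]
t,_=cams.snapshot("top");j=cams.camera_info("top");ht=cv2.cvtColor(t,cv2.COLOR_BGR2HSV)
for vv in range(10,200,10):
    c=np.nonzero(B[vv])[0]
    if len(c)>40: m=R.T@(world(i,(c.min()+c.max())/2,vv,42)-[497.2,-35.2,0]);Pc.append([vv,c.min(),c.max(),round(m[1],1)])
print(Pc)
E
python3 knob.py
```

```text
13.75 [496.8  -35.14  54.89] [ 6.9  0.4 -8.7] 25.101400040675983
red n 2151 z pct [97.4 98.1 98.7] centre [494.3 -34.3  99. ]
[[190, np.int64(210), np.int64(342), np.float64(1.2)]]
```

The knob is up about 15 mm (top near 98.5) with a spring pull of 8.7 N, so the pin is clear. I'll slide 40 mm toward the receiver, along tool −y.

Call:
move_arm --increments '[{"x": 0, "y": -0.004, "z": 0, "yaw": 0, "hand": 0.01}, {"x": 0, "y": -0.012, "z": 0, "yaw": 0, "hand": 0.01}, {"x": 0, "y": -0.02, "z": 0, "yaw": 0, "hand": 0.01}, {"x": 0, "y": -0.028, "z": 0, "yaw": 0, "hand": 0.01}, {"x": 0, "y": -0.035, "z": 0, "yaw": 0, "hand": 0.01}, {"x": 0, "y": -0.039, "z": 0, "yaw": 0, "hand": 0.01}, {"x": 0, "y": -0.04, "z": 0, "yaw": 0, "hand": 0.01}, {"x": 0, "y": -0.04, "z": 0, "yaw": 0, "hand": 0.01}]'

```text
time: 14.85
ee_pos: [502.7, -74.6, 54.8]
eef_rot: [[-0.989, -0.149, -0.0], [-0.149, 0.989, 0.001], [0.0, 0.001, -1.0]]
wrist_force: [5.7, 0.2, -9.2]
gripper_width: 24.8
finger_force: 40.0
```

```bash
python3 knob.py
```

```text
14.85 [502.71 -74.57  54.77] [ 5.7  0.2 -9.2] 24.774534809740974
red n 2143 z pct [97.2 98.  98.6] centre [500.4 -73.7  98.8]
[[190, np.int64(210), np.int64(342), np.float64(-38.6)]]
```

The slide moved 39.9 mm. Now I'll lower the plunger into the hole.

Call:
move_arm --increments '[{"x": 0, "y": 0, "z": 0.002, "yaw": 0, "hand": 0.01}, {"x": 0, "y": 0, "z": 0.004, "yaw": 0, "hand": 0.01}, {"x": 0, "y": 0, "z": 0.007, "yaw": 0, "hand": 0.01}, {"x": 0, "y": 0, "z": 0.01, "yaw": 0, "hand": 0.01}, {"x": 0, "y": 0, "z": 0.013, "yaw": 0, "hand": 0.01}, {"x": 0, "y": 0, "z": 0.015, "yaw": 0, "hand": 0.01}, {"x": 0, "y": 0, "z": 0.0158, "yaw": 0, "hand": 0.01}, {"x": 0, "y": 0, "z": 0.0158, "yaw": 0, "hand": 0.01}]'

```text
time: 15.95
ee_pos: [502.9, -74.7, 40.3]
eef_rot: [[-0.989, -0.149, 0.0], [-0.149, 0.989, 0.0], [-0.0, 0.0, -1.0]]
wrist_force: [-1.2, 0.6, 5.1]
gripper_width: 24.7
finger_force: 40.0
```

```bash
python3 knob.py
```

```text
15.95 [502.88 -74.7   40.25] [-1.2  0.6  5.1] 24.693264829755286
red n 2171 z pct [82.7 83.5 84.2] centre [500.2 -73.9  84.7]
[[190, np.int64(204), np.int64(348), np.float64(-38.8)]]
```

The pin is home: the same ee_z as at the start (40.2), knob top at about 84, and a 5 N reaction at the stop. One last look before handing in.

```bash
python3 - <<'E'
from h import *
t,_=cams.snapshot("top");w,_=cams.snapshot("wrist");s,_=cams.snapshot("scene")
cv2.imwrite("pics/f.png",np.vstack([np.hstack([w[40:300,60:460],cv2.resize(s[160:290,180:330],(400,260))]),cv2.resize(t[130:300,90:490],(800,340))]))
E
```

```text
(no output)
```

View pics/f.png

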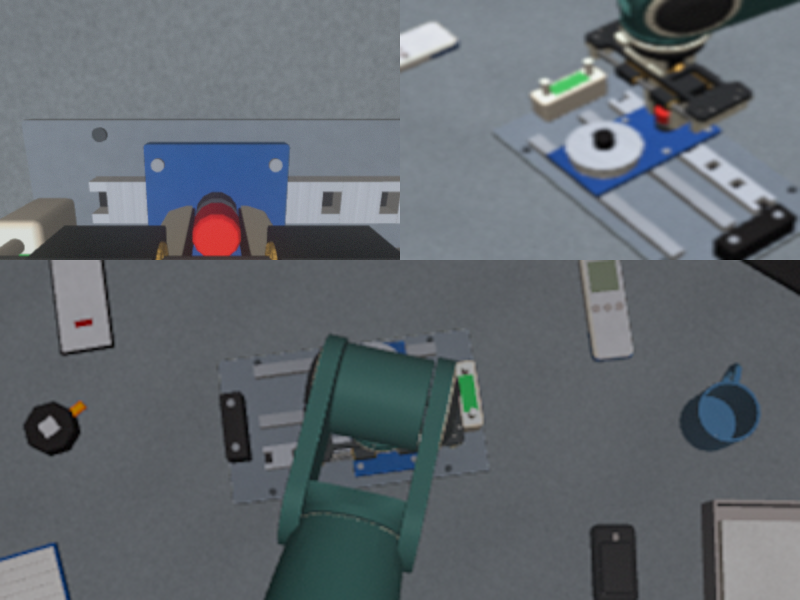

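The cap sits flat on the nest, the carriage is one hole nearer the receiver, the knob is held down, and the other objects are where they were. Handing in.

```bash
python3 -c "
from plant import ticket
print(ticket.hand_in())"
```

```text
the job is handed in; nothing more can be done
None
```

Job handed in at about 16 s: the cap is seated and released, the carriage is one hole (40 mm) nearer the receiver with the pin home, and the knob is still held; the fingertips proved about 40 mm shorter than specified (23 mm behind the reported TCP), so the first grasp closed in the air above the cap and I corrected for it.

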